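# Stack the specimen rings and hold the shield up on its prop leg

### The arm

A 6-joint arm with a two-finger parallel gripper is mounted at the origin on the work surface. World frame = base frame: x ahead of the robot, y to its left, z up, the work surface at z = 0. Lengths are in m, angles in rad, forces in N, time in s.
With the tool pointing down it reaches from about 0.3 to 0.875 m from the base axis. Payload 6.4 kg.
Tool frame: the origin (TCP) lies on the centre line of the jaws, within the pads' length; the fingertips stand bot.tcp_to_tips ahead of it and the grasp point (between the pads) is the TCP (bot.tcp_to_tips is the distance from the TCP to the fingertips, in m); z points along the fingers, y is the line along which they close (so a half turn about z gives the same grasp; the last joint's range is limited). The gripper opens to 88 mm and grips with 3 to 60 N. Pads are 18 mm wide; open, the fingers measure 123 mm over their backs; the gripper's body (75 mm by 187 mm) begins 45 mm behind the grasp point.
Start: joints at [-1.504, 0.181, 1.607, -0, 1.354, -0.206], TCP at [0.155, -0.554, 0.258] pointing down, gripper open.
Joint ranges: [-2.99, 2.99], [-0.89, 2.07], [0.3, 2.58], [-1.14, 4.28], [0, 2.63], [-3.12, 3.12]. Speed limits (rad/s): [2.57, 2.57, 3.01, 3.14, 3.14, 3.14].

### API

Orientations are given as a unit quaternion [x, y, z, w].
In Python, from plant import bot, optics gives the robot as it stands. The module is installed in compiled form; this text tells all that it offers.
- The arm moves only by the tool move_arm, never from a script. Its argument "increments" is one flat list of numbers, 5 for each row, row after row: the opening, from 0 (shut) to 1 (fully open), then the shift along the tool's x, y, z in cm, then the turn about the tool's z in rad. In form: [hand, tx, ty, tz, roll, hand, tx, ty, tz, roll, ...]. A call has 1 to 20 rows; each row is the pose to reach, as a shift and turn from the pose commanded when the call began, along the tool's axes at that moment; what a row does not reach only later rows make up. A row lasts 1/10 s, in which the tool goes at most 50 mm and 8.59 degrees, less where a joint would pass 70% of its speed; a pose out of reach is approached as far as the arm can. A call with a gripper value outside its range is refused whole. The fingers move at their own pace and stop on an object; "force" is the grip in N (left out, the last holds). Time passes only in rows, so rows that repeat a pose let the fingers close. It gives the time, the measured TCP pose, the force, the opening and the grip force at its end, in the units of the state.
- bot.state(): the state, without advancing time (a new reading comes with each control period).
- optics.read_camera(name): name is "side" or "top"; returns the picture (384x512x3 uint8, blue, green, red); there is no depth.
- optics.get_calibration(name): a dict with "mtx" (3x3 intrinsics, pixels), "k1" (the pictures are not rectified: a ray, as slopes to the right and down, at radius r is drawn at 1 + k1 r^2 times it, then the intrinsics apply), "R" (3x3) and "t" (3): a world point X has camera coordinates R X + t. Camera axes: x right, y down, z forward; pixel columns grow to the right and rows downward; lengths in m; the calibration is good to about 2 mm. A picture is of the moment at which its call begins. get_calibration takes no time and is no camera call.
- bot.sign_off(): hands the job in; it is judged then, once.
The state is a dict: "clock": time; "joints": joint angles; "qd": joint speeds; "joint_torque": joint torques, N m; "ee_pos": TCP position; "tcp_rot": TCP orientation; "ft_force": force on the tool from outside, world axes, zero at the start; "torque": the same for the moment, N m; "finger_gap": finger opening in m; "gripper_force": force on a finger pad.
Only numpy, scipy, OpenCV 4.12 (cv2) and the standard library are available. Lean on these libraries where they do the work, as an engineer would, in place of code of your own. Each camera call takes 0.05 s, during which the arm holds its last target. There are 200 camera calls.

### The job

Thread the wide dark spacer ring and then the smaller brass specimen ring down the post of the stand, each fully home and let go. Then flip the shield's orange prop leg over the top until it is all the way down at the back, and only then swing the shield upright against its stop. Finish while still holding the shield upright with the fingers, for it tips forward again as soon as it is let go; leave the other things on the bench where they are.

Things in the scene. Friction and masses are not known exactly. Their poses are not given: they have to be found in the camera images.
- stand: Fixed grey base plate, 190 x 290 x 8 mm. Origin on the bench straight below the shield's hinge axis; x points to the back (the post's side, roughly away from the robot), y along the hinge, z up. The plate reaches 35 mm in front of the origin, 155 mm behind it, 145 mm to either side. The hinge axis is 20 mm above the bench, parallel to y.
- post_seat (a point): Foot of the upright steel post: the point on the post's axis on the plate's top face, 90 mm behind the hinge, 8 mm above the bench. The post is 13 mm in diameter and 48 mm high above this point; its last 6 mm taper to 6 mm diameter. A ring is home when it lies flat on the plate (or on the ring beneath).
- spacer: Wide dark steel ring, the first on the post: 60 mm outer diameter, 18 mm bore, 14 mm thick, about 0.26 kg, lying flat on the bench. Origin at the centre of its underside, z along its axis.
- holder: Smaller brass ring, the second on the post, on top of the spacer: 44 mm outer diameter, 18 mm bore, 14 mm thick, about 0.12 kg, lying flat on the bench. Origin at the centre of its underside, z along its axis. Spacer and holder may lie on either side of the stand.
- shield (a joint): Angle of the shield about its hinge: 0 = upright, against a firm stop; 0.35 rad = tipped to the front (towards -x of the stand) on its front stop, where it starts. A spring and its weight pull it to the front always; holding it upright takes about 2 to 3 N at the top rail.
- panel: The shield itself without its leg: clear pane in an aluminium frame 180 mm wide (y), 12 mm thick, about 0.5 kg, with the yellow rail on top. Origin on the hinge axis, z up along the pane, x to the back.
- rail_mid (a point): Middle of the yellow grip rail along the shield's top, a round bar 18 mm in diameter and 160 mm long, parallel to the hinge, 188 mm from the hinge axis. It stands on two 12 mm wide lugs 60 mm to either side of its middle, with 9 mm of gap between rail and frame.
- leg (a joint): Angle of the orange prop leg against the shield: 0 = stowed, pointing up, leaning 0.15 rad to the front of the shield; 2.70 rad = fully down at the back, on its stop. It swings freely: its weight keeps it on the stowed stop, and once pushed beyond vertical (over centre) to the back it falls by itself to the down stop, in under 2 s.
- leg_pivot (a point): Middle of the leg's pivot, 90 mm up the shield from its hinge and 125 mm to the stand's +y side, 35 mm outside the frame's edge. The leg swings in the upright plane across the hinge.
- leg_tip (a point): Free end of the orange leg, 117 mm from its pivot. The leg is a bar 12 mm thick and 14 mm wide (along y), with a black rubber roller foot, 18 mm in diameter and 26 mm wide, at its end.
- puck_a: Bystander: solid steel disc, 40 mm diameter, 10 mm high. Origin centre of underside.
- puck_b: Bystander: solid steel disc, 36 mm diameter, 10 mm high. Origin centre of underside.
- block: Bystander: dark brown square block, 32 x 32 x 16 mm. Origin centre of underside.
- jar: Bystander: small jar with white cap, 56 mm diameter, 60 mm high. Origin centre of underside.
- dish: Bystander: clear closed dish, 90 mm diameter, 14 mm high. Origin centre of underside.
- driver: Bystander: screwdriver with blue handle lying on the bench.
Things that resemble listed ones, but are neither listed nor needed, are in the scene too. Of the things shaped like the holder, the brass one is meant. Several things have the shape of the spacer; the one meant has the colours described above.

How it is judged:
By the outcome, as a careful person would: the job done as asked, in the order asked, and still so for the second after the job is handed in, while the arm keeps its last pose, push and grip.
It also fails if it takes over 72 s, if anything falls off the work surface, if the arm or the gripper's body presses on something with over 40 N, if the wrist force passes 120 N, or if a joint passes its speed limit or range.

## Working session

There is one attempt and no reset: what is moved stays moved. The work goes in short steps, Python scripts to look and compute and a tool call to move; the robot and the scene stay as the last step left them, time stands still between calls to the robot, and variables do not carry over. Pictures are saved under pics/ and viewed, at most 10 in all, crops included, and the job is handed in when it is done.

Besides the shell and the picture viewer there is one more tool, called as name(argument=value, ...) on one line, values as JSON. move_arm: Moves the arm, as the interface text tells. Its arguments: {"type":"object","properties":{"increments":{"type":"array"},"force":{"type":"number"}},"required":["increments"]}

```bash
mkdir -p pics
cat > h.py <<'E'
import numpy as np, cv2
from plant import bot, optics
from scipy.spatial.transform import Rotation as Ro
def cal(n):
    c=optics.get_calibration(n); return np.array(c["mtx"]),float(c["k1"]),np.array(c["R"]),np.array(c["t"])
def ray(n,px):
    K,k,R,t=cal(n); d=np.linalg.solve(K,[px[0],px[1],1.])[:2]
    u=d.copy()
    for _ in range(30): u=d/(1+k*(u@u))
    v=R.T@np.array([*u,1.]); return -R.T@t, v/np.linalg.norm(v)
def onz(n,px,z):
    o,v=ray(n,px); return o+v*(z-o[2])/v[2]
def proj(n,X):
    K,k,R,t=cal(n); p=R@np.array(X,float)+t; u=p[:2]/p[2]; u=u*(1+k*(u@u)); return (K@[*u,1])[:2]
def two(p1,p2,a="top",b="side"):
    o1,v1=ray(a,p1);o2,v2=ray(b,p2)
    s=np.linalg.lstsq(np.c_[v1,-v2],o2-o1,rcond=None)[0]
    A=o1+s[0]*v1;B=o2+s[1]*v2; return (A+B)/2,np.linalg.norm(A-B)
E
python3 - <<'E'
from h import *
for n in("top","side"):
    im=optics.read_camera(n); cv2.imwrite(f"pics/{n}0.png",im); 
    K,k,R,t=cal(n); print(n,K[0,0],k,-R.T@t,R[2])
a=cv2.imread("pics/top0.png");b=cv2.imread("pics/side0.png")
for n,i in(("top",a),("side",b)): cv2.imwrite(f"pics/{n}0b.png",cv2.resize(i,(800,600),interpolation=cv2.INTER_CUBIC))
s=bot.state();print(s,bot.tcp_to_tips)
E
```

```text
top 439.7362417781726 0.0015737502880137741 [0.4163513  0.00690329 1.41791952] [ 0.11539755  0.00522793 -0.99330563]
side 434.0798506353361 -0.1590476627361969 [ 0.06435076 -0.89015608  0.9762057 ] [ 0.35877039  0.69272217 -0.62563552]
{'clock': 0.1, 'joints': array([-1.50431270e+00,  1.81421158e-01,  1.60785955e+00, -1.68126982e-05,
        1.35381742e+00, -2.06309602e-01]), 'qd': array([ 1.67241550e-03,  3.24227057e-04, -2.24366035e-03, -5.77511069e-04,
        8.01933736e-04, -1.66379084e-05]), 'joint_torque': array([ 4.48379651e-04, -4.34820592e+01, -3.42696512e+01,  7.04502594e-02,
        3.41035367e-02, -4.00969293e-05]), 'ee_pos': array([ 0.15489514, -0.55329168,  0.25694928]), 'tcp_rot': array([ 9.90711866e-01,  1.35975848e-01,  4.43952657e-05, -7.51469474e-04]), 'ft_force': array([-0.44538082,  0.144871  ,  0.80186625]), 'torque': array([ 0.08228078, -0.02642564,  0.00731673]), 'gripper_force': 0.0, 'finger_gap': 0.08813066854666324} 0.019
```

View pics/top0b.png

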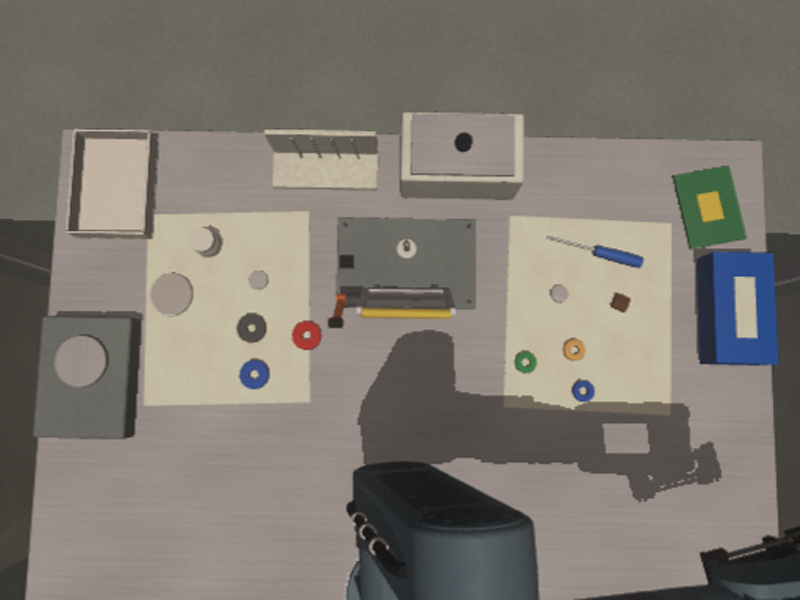

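View pics/side0b.png

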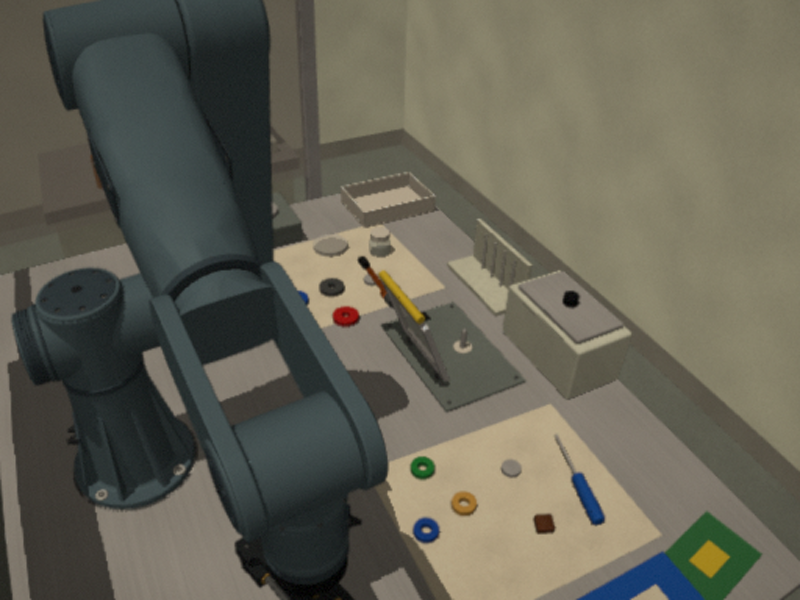

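Top view (800x600 scale): spacer shapes are the dark ring at (251,327), red (307,335) and blue (255,374). Dark fits "dark steel". Holder shapes are brass (574,350), green (525,362) and blue (583,390), and brass fits. The post is at (406,248), the rail at (406,313), and the orange leg at (340,305). I'll confirm in an enlarged crop and measure.

```bash
cat >> h.py <<'E'
def blob(n,im,c,r,f):
    "centroid/box of largest blob by mask f(hsv) within r px of c"
    h=cv2.cvtColor(im,cv2.COLOR_BGR2HSV).astype(int); m=f(h).astype(np.uint8)
    w=np.zeros_like(m); cv2.circle(w,tuple(int(round(x)) for x in c),r,1,-1); m&=w
    cs=cv2.findContours(m,cv2.RETR_EXTERNAL,cv2.CHAIN_APPROX_NONE)[0]
    c=max(cs,key=len); return c
E
python3 - <<'E'
from h import *
T=cv2.imread("pics/top0.png");S=cv2.imread("pics/side0.png")
f=.64
dark=lambda h:(h[...,2]<105)&(h[...,1]<90)
br=lambda h:(h[...,0]>8)&(h[...,0]<28)&(h[...,1]>105)&(h[...,2]>110)
yel=lambda h:(h[...,0]>18)&(h[...,0]<32)&(h[...,1]>150)
org=lambda h:(h[...,0]<14)&(h[...,1]>150)
for nm,fn,tc,sc,r in(("spacer",dark,(251,327),(332,287),14),("holder",br,(574,350),(464,503),14),("rail",yel,(406,313),(402,296),45),("leg",org,(340,300),(376,275),16)):
    P=[]
    for n,im,c in(("top",T,tc),("side",S,sc)):
        b=blob(n,im,np.array(c)*f,r,fn); 
        e=cv2.fitEllipse(b) if nm in("spacer","holder") else cv2.minAreaRect(b); P.append(e[0]); print(nm,n,np.round(e[0],1),np.round(e[1],1),round(e[2],1),len(b))
        if nm in("rail","leg"): print(cv2.boxPoints(e).round(1).tolist())
    print(two(*P),onz("top",P[0],.012))
def z(im,c,w,s): x,y=int(c[0]*f),int(c[1]*f); return cv2.resize(im[y-w:y+w,x-w:x+w],(s,s),interpolation=cv2.INTER_CUBIC)
cv2.imwrite("pics/crop1.png",np.vstack([np.hstack([z(T,(270,345),40,300),z(T,(560,365),40,300)]),np.hstack([z(S,(440,330),50,300),z(T,(406,265),52,300)])]))
E
```

```text
spacer top [160.7 209.5] [17.4 17.5] 83.1 50
spacer side [212.2 183.5] [11.1 15.4] 86.2 39
(array([0.52612757, 0.32141073, 0.00404533]), np.float64(0.0007445822488001582)) [0.52585492 0.31950689 0.012     ]
holder top [367.  223.5] [12.3 13. ] 149.5 36
holder side [296.3 321.2] [13.9 15.7] 79.7 45
(array([ 0.49298414, -0.34172752,  0.00824768]), np.float64(0.002118740236476008)) [ 0.49373217 -0.34128755  0.012     ]
rail top [259.5 200. ] [55.  4.] -0.0 117
[[232.0, 202.0], [232.0, 198.0], [287.0, 198.0], [287.0, 202.0]]
rail side [256.3 189.7] [41.2  6.5] 47.6 70
[[240.0, 176.6999969482422], [244.8000030517578, 172.3000030517578], [272.6000061035156, 202.6999969482422], [267.79998779296875, 207.10000610351562]]
(array([0.54336059, 0.00383626, 0.19190935]), np.float64(0.0010753598351321055)) [0.56256573 0.0031375  0.012     ]
leg top [217.5 194.9] [ 5.  14.5] 10.3 34
[[213.6999969482422, 201.60000610351562], [216.3000030517578, 187.3000030517578], [221.1999969482422, 188.1999969482422], [218.60000610351562, 202.5]]
leg side [240.7 179.1] [21.4  3.6] 59.0 38
[[233.6999969482422, 170.8000030517578], [236.8000030517578, 168.89999389648438], [247.8000030517578, 187.3000030517578], [244.6999969482422, 189.1999969482422]]
(array([0.55671553, 0.1282054 , 0.14440584]), np.float64(0.010071946054344014)) [0.57647171 0.13871816 0.012     ]
```

View pics/crop1.png

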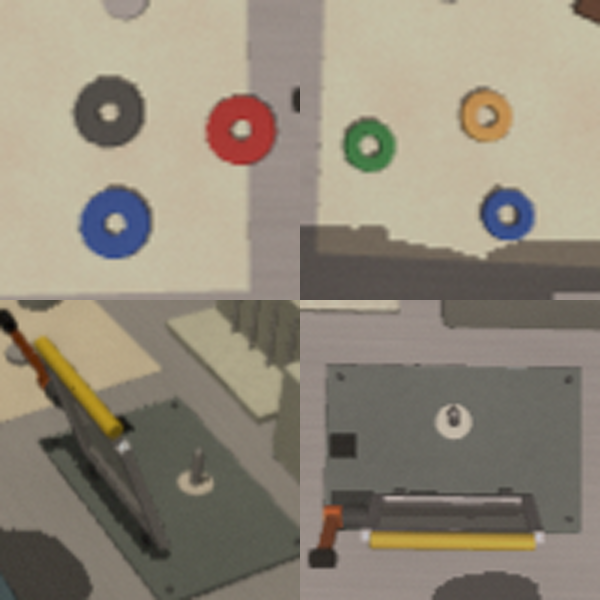

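The crop confirms it: the dark ring (109,112 in the crop) and the brass ring (486,115 in the crop) are the ones meant. The post stands on a white disc on the plate. Next: the post and the plate corners.

Run:
```python
from h import *
T=cv2.imread("pics/top0.png");S=cv2.imread("pics/side0.png")
P=[]
for n,im,c in(("top",T,(260,158.5)),("side",S,(296,222))):
    b=blob(n,im,c,12,lambda h:(h[...,2]>150)&(h[...,1]<60)); e=cv2.fitEllipse(cv2.convexHull(b)); P.append(e[0]); print(n,np.round(e[0],1),np.round(e[1],1),len(b),onz(n,e[0],.008))
print(two(*P))
# plate corners: mask by colour, top
h=cv2.cvtColor(T,cv2.COLOR_BGR2HSV); print(h[150,235],h[150,285],h[135,300])
m=blob("top",T,(259,165),70,lambda h:(h[...,2]<130)&(h[...,2]>70)&(h[...,0]>50)&(h[...,0]<100))
r=cv2.minAreaRect(m); bx=cv2.boxPoints(r); print(r); print(np.round([onz("top",p,.008) for p in bx],4))
q=m[:,0]
# back edge line fit
be=np.array([ [x,q[(q[:,0]==x),1].min()] for x in range(222,300)]); print(be[::12].tolist())
v=np.polyfit(be[:,0],be[:,1],1);print(v, onz("top",(225,np.polyval(v,225)-.5),.008),onz("top",(298,np.polyval(v,298)-.5),.008))
def z(im,x,y,w,s): return cv2.resize(im[y-w:y+w,x-w:x+w],(s,s),interpolation=cv2.INTER_CUBIC)
cv2.imwrite("pics/crop2.png",np.hstack([z(T,260,156,16,384),z(S,296,214,16,384)]))
for z in(.008,.056): print(z, proj("top",(.698,.004,z)),proj("side",(.698,.004,z)))
```

```text
top [259.9 158.6] [11.8 12.2] 48 [0.69850569 0.00441919 0.008     ]
side [295.8 221.8] [ 6.5 11. ] 28 [0.69523742 0.00140709 0.008     ]
(array([0.69855061, 0.00475564, 0.00413197]), np.float64(0.0015860165205235119))
[ 26  19 105] [ 27  21 107] [  9  29 148]Traceback (most recent call last):
  File "<stdin>", line 9, in <module>
  File "h.py", line 24, in blob
    c=max(cs,key=len); return c
ValueError: max() iterable argument is empty
```

Run:
```python
from h import *
T=cv2.imread("pics/top0.png");S=cv2.imread("pics/side0.png")
m=blob("top",T,(259,165),70,lambda h:(h[...,2]<125))
q=m[:,0]; print(cv2.boundingRect(m))
be=np.array([[x,q[q[:,0]==x,1].min()] for x in range(224,298)])
v=np.polyfit(be[:,0],be[:,1],1);A=onz("top",(225,np.polyval(v,225)-.5),.008);B=onz("top",(298,np.polyval(v,298)-.5),.008);print(v,A,B,"yaw",np.arctan2(-(A-B)[0],(A-B)[1]))
re=np.array([[q[q[:,1]==y,0].max(),y] for y in range(145,190)]);le=np.array([[q[q[:,1]==y,0].min(),y] for y in range(145,165)])
print(onz("top",(np.median(re[:,0])+.5,165),.008),onz("top",(np.median(le[:,0])-.5,155),.008))
print("rail ends",onz("top",(231.5,200),.1966),onz("top",(287.5,200),.1966))
def z(im,x,y,w,s): return cv2.resize(im[y-w:y+w,x-w:x+w],(s,s),interpolation=cv2.INTER_CUBIC)
cv2.imwrite("pics/crop2.png",np.hstack([z(T,260,156,16,384),z(S,296,214,16,384)]))
for z in(.008,.056): print(z, proj("top",(.698,.004,z)),proj("side",(.698,.004,z)))
```

```text
(210, 139, 95, 71)
[2.04072566e-02 1.34386612e+02] [0.76347494 0.1199213  0.008     ] [ 0.76295403 -0.11924129  0.008     ] yaw -0.002178050953189608
[ 0.68018982 -0.14107299  0.008     ] [0.70782607 0.14940152 0.008     ]
rail ends [0.54187412 0.0818095  0.1966    ] [ 0.54486047 -0.07451513  0.1966    ]
0.008 [259.99978123 158.78775647] [296.09264623 221.07059692]
0.056 [260.0871545 155.7940529] [297.31776622 210.17742974]
```

View pics/crop2.png

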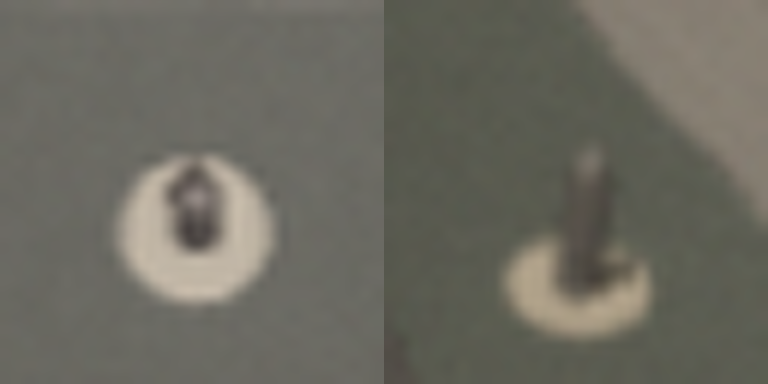

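Post foot at about (0.698, 0.004), and both views agree. The spacer is at (0.526, 0.320) and the holder at (0.493, -0.342). I'll move over the bench towards the spacer, turning yaw to 0.

move_arm(increments=[1,35,-16.5,-4.5,0.273,1,35,-16.5,-4.5,0.273,1,35,-16.5,-4.5,0.273,1,35,-16.5,-4.5,0.273,1,35,-16.5,-4.5,0.273,1,35,-16.5,-4.5,0.273,1,35,-16.5,-4.5,0.273,1,35,-16.5,-4.5,0.273,1,44.5,-60.5,-4.5,0.273,1,44.5,-60.5,-4.5,0.273,1,44.5,-60.5,-4.5,0.273,1,44.5,-60.5,-4.5,0.273,1,44.5,-60.5,-4.5,0.273,1,44.5,-60.5,-4.5,0.273,1,44.5,-60.5,-4.5,0.273,1,44.5,-60.5,-4.5,0.273,1,44.5,-60.5,-4.5,0.273,1,44.5,-60.5,-4.5,0.273], force=30)

```text
clock: 1.9
ee_pos: [0.4188, 0.1541, 0.3025]
tcp_rot: [1.0, 0.004, -0.0, -0.001]
ft_force: [-0.2, -0.4, 0.4]
finger_gap: 0.0879
gripper_force: 0.0
```

move_arm(increments=[1,10.8,-16.5,0,0.008,1,10.8,-16.5,0,0.008,1,10.8,-16.5,0,0.008,1,10.8,-16.5,0,0.008,1,10.8,-16.5,23,0.008,1,10.8,-16.5,23,0.008,1,10.8,-16.5,23,0.008,1,10.8,-16.5,23,0.008,1,10.8,-16.5,23,0.008,1,10.8,-16.5,23,0.008,1,10.8,-16.5,23,0.008])

```text
clock: 3.0
ee_pos: [0.5289, 0.3131, 0.0729]
tcp_rot: [1.0, -0.004, -0.0, 0.0]
ft_force: [0.0, 0.3, 0.7]
finger_gap: 0.0883
gripper_force: 0.0
```

Run:
```python
from h import *
dark=lambda h:(h[...,2]<105)&(h[...,1]<90)
T=optics.read_camera("top");S=optics.read_camera("side");cv2.imwrite("pics/t2.png",T);cv2.imwrite("pics/s2.png",S)
s=bot.state();print(s["ee_pos"],s["tcp_rot"],s["clock"])
def z(im,c,w=25,s=400): x,y=int(c[0]),int(c[1]); return cv2.resize(im[y-w:y+w,x-w:x+w],(s,s),interpolation=cv2.INTER_CUBIC)
cv2.imwrite("pics/crop3.png",np.hstack([z(T,(160,209)),z(S,(212,183))]))
```

```text
[0.53048923 0.31398138 0.0753054 ] [ 9.99988792e-01 -4.26806821e-03  1.94192353e-03 -6.54611778e-04] 3.1
```

View pics/crop3.png

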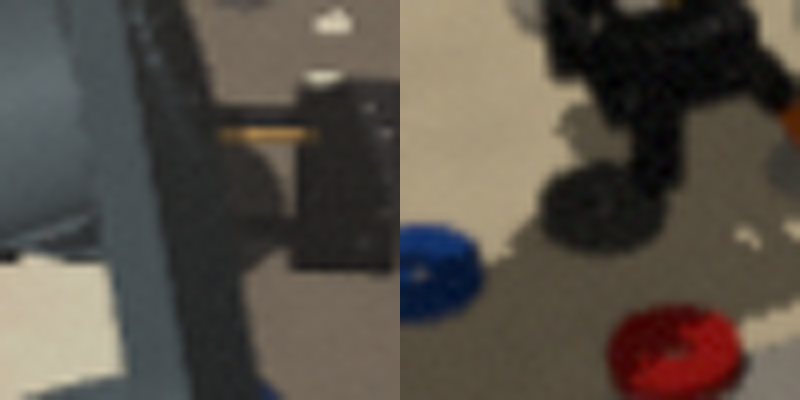

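move_arm(increments=[1,0,0,0,-0.006,1,0,0,0,-0.006,1,0,0,0,-0.006])

```text
clock: 3.4
ee_pos: [0.5291, 0.314, 0.074]
tcp_rot: [1.0, -0.001, 0.001, -0.0]
ft_force: [-0.3, 0.4, -0.2]
finger_gap: 0.0883
gripper_force: 0.0
```

Run:
```python
from h import *
for _ in range(3):
    s=bot.state();print(s["ee_pos"],Ro.from_quat(s["tcp_rot"]).as_matrix()[:,0],s["clock"])
```

```text
[0.52913525 0.314038   0.0739718 ] [ 0.99999616 -0.00204333  0.00187272] 3.4
[0.52913525 0.314038   0.0739718 ] [ 0.99999616 -0.00204333  0.00187272] 3.4
[0.52913525 0.314038   0.0739718 ] [ 0.99999616 -0.00204333  0.00187272] 3.4
```

move_arm(increments=[1,-0.3,-0.65,2,0,1,-0.3,-0.65,5,0,1,-0.3,-0.65,5,0,1,-0.3,-0.65,5,0,0.5,-0.3,-0.65,5,0,0.5,-0.3,-0.65,5,0,0.5,-0.3,-0.65,5,0,0.5,-0.3,-0.65,5,0,0.5,-0.3,-0.65,5,0,0.5,-0.3,-0.65,5,0], force=30)

```text
clock: 4.4
ee_pos: [0.5258, 0.3205, 0.0233]
tcp_rot: [1.0, -0.001, 0.0, -0.0]
ft_force: [-1.9, -0.2, 4.6]
finger_gap: 0.0589
gripper_force: 30.0
```

move_arm(increments=[0.5,0,0,-5,0,0.5,0,0,-10,0,0.5,0,0,-15,0,0.5,0,0,-20,0,0.5,0,0,-25,0,0.5,17.3,31.6,-26,0,0.5,17.3,31.6,-26,0,0.5,17.3,31.6,-26,0,0.5,17.3,31.6,-26,0,0.5,17.3,31.6,-26,0,0.5,17.3,31.6,-26,0,0.5,17.3,31.6,-26,0,0.5,17.3,31.6,-26,0,0.5,17.3,31.6,-20,0,0.5,17.3,31.6,-13,0,0.5,17.3,31.6,-8,0,0.5,17.3,31.6,-8,0,0.5,17.3,31.6,-8,0])

```text
clock: 6.2
ee_pos: [0.6927, 0.0052, 0.0953]
tcp_rot: [1.0, -0.001, -0.007, -0.001]
ft_force: [-1.1, -0.2, -3.0]
finger_gap: 0.0586
gripper_force: 30.0
```

Run:
```python
from h import *
S=optics.read_camera("side");T=optics.read_camera("top")
s=bot.state();print(s["ee_pos"],Ro.from_quat(s["tcp_rot"]).as_matrix()[:,0],s["clock"],s["finger_gap"],s["ft_force"])
def z(im,c,w=25,s=400): x,y=int(c[0]),int(c[1]); return cv2.resize(im[y-w:y+w,x-w:x+w],(s,s),interpolation=cv2.INTER_CUBIC)
p=proj("side",(.698,.004,.07));print(p)
cv2.imwrite("pics/s4.png",S);cv2.imwrite("pics/crop4.png",np.hstack([z(S,p,30),z(T,(260,155),30)]))
```

```text
[0.69753912 0.00434167 0.10259845] [ 0.99999753 -0.00179991 -0.00130344] 6.3 0.05865258842925878 [ 0.86076663 -0.39855592 -1.62762993]
[297.68317699 206.91164878]
```

View pics/crop4.png

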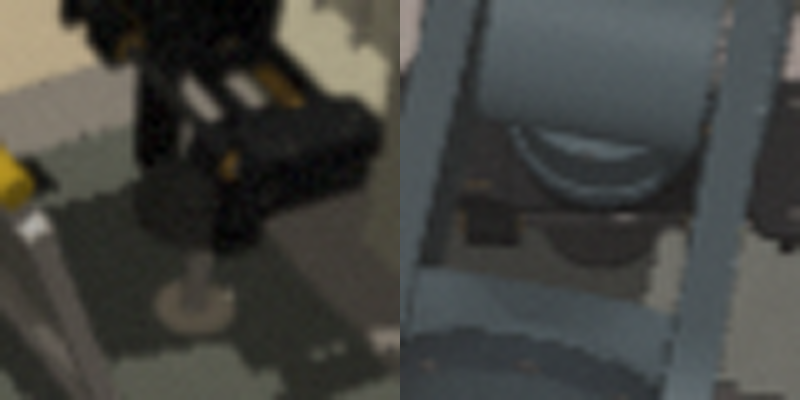

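Run:
```python
from h import *
T=optics.read_camera("top")
g=cv2.cvtColor(T,cv2.COLOR_BGR2GRAY)
print(g[155:170,255:266])
print([onz("top",(260,r),.079)[0].round(4) for r in (163.5,164,164.5,165)], proj("top",(.668,.0043,.079)))
s=bot.state();print(s["ee_pos"])
```

```text
[[37 27 30 32 36 37 36 33 35 31 30]
 [49 48 44 43 40 45 53 58 64 66 62]
 [49 49 45 43 41 44 49 49 62 65 51]
 [44 44 43 40 42 44 42 41 42 47 42]
 [45 42 44 43 43 43 43 42 44 44 45]
 [46 44 44 43 44 44 43 43 43 41 44]
 [43 44 44 44 43 41 44 44 43 45 43]
 [43 42 43 44 44 45 44 43 43 42 41]
 [58 57 47 39 39 39 37 38 43 49 54]
 [62 65 74 81 82 78 76 81 71 59 61]
 [60 63 64 66 69 71 65 66 65 62 62]
 [63 61 61 62 61 64 62 62 60 61 62]
 [61 61 63 63 61 61 61 62 63 65 61]
 [69 69 66 62 64 63 63 60 63 63 62]
 [72 72 74 74 72 71 67 67 64 63 62]]
[np.float64(0.669), np.float64(0.6674), np.float64(0.6659), np.float64(0.6643)] [259.85585781 163.82164062]
[0.69895067 0.00407086 0.10467569]
```

move_arm(increments=[0.5,0,0,1.5,0,0.5,0,0,2.5,0,0.5,0,0,3,0,0.5,0,0,3.5,0,0.5,0,0,4,0,0.5,0,0,4,0])

```text
clock: 6.95
ee_pos: [0.6973, 0.0039, 0.0618]
tcp_rot: [1.0, -0.001, -0.001, -0.0]
ft_force: [-0.0, 0.6, -2.5]
finger_gap: 0.0585
gripper_force: 30.0
```

move_arm(increments=[0.5,0,0,1,0,0.5,0,0,2,0,0.5,0,0,2.6,0,0.5,0,0,2.9,0,0.5,0,0,3.1,0,0.5,0,0,3.1,0])

```text
clock: 7.55
ee_pos: [0.698, 0.0039, 0.0318]
tcp_rot: [1.0, -0.001, 0.0, 0.0]
ft_force: [0.8, 0.4, -1.7]
finger_gap: 0.0587
gripper_force: 30.0
```

move_arm(increments=[0.5,0,0,0.1,0,0.5,0,0,0.1,0,1,0,0,0.1,0,1,0,0,0.1,0,1,0,0,0.1,0,1,0,0,-2,0,1,0,0,-6,0,1,0,0,-11,0,1,0,0,-16,0,1,0,0,-21,0,1,0,0,-25,0,1,-20,35,-25,0,1,-20,35,-25,0,1,-20,35,-25,0,1,-20,35,-25,0,1,-20,35,-25,0,1,-20,35,-25,0,1,-20,35,-25,0,1,-20,35,-25,0,1,-20,35,-25,0])

```text
clock: 9.55
ee_pos: [0.494, -0.3506, 0.2819]
tcp_rot: [1.0, -0.004, -0.0, 0.001]
ft_force: [-0.0, 0.6, -0.1]
finger_gap: 0.0882
gripper_force: 0.0
```

Run:
```python
from h import *
T=optics.read_camera("top");S=optics.read_camera("side")
s=bot.state();print(s["ee_pos"],Ro.from_quat(s["tcp_rot"]).as_matrix()[:,0],s["clock"],s["finger_gap"])
def z(im,c,w=20,s=400): x,y=int(c[0]),int(c[1]); return cv2.resize(im[y-w:y+w,x-w:x+w],(s,s),interpolation=cv2.INTER_CUBIC)
cv2.imwrite("pics/s5.png",S);cv2.imwrite("pics/t5.png",T);cv2.imwrite("pics/crop5.png",np.hstack([z(S,(296,215)),z(T,(260,155))]))
```

```text
[ 0.49628449 -0.34683524  0.28173777] [ 9.99985709e-01 -5.34002223e-03  2.58212138e-04] 9.65 0.08822716517894202
```

View pics/crop5.png

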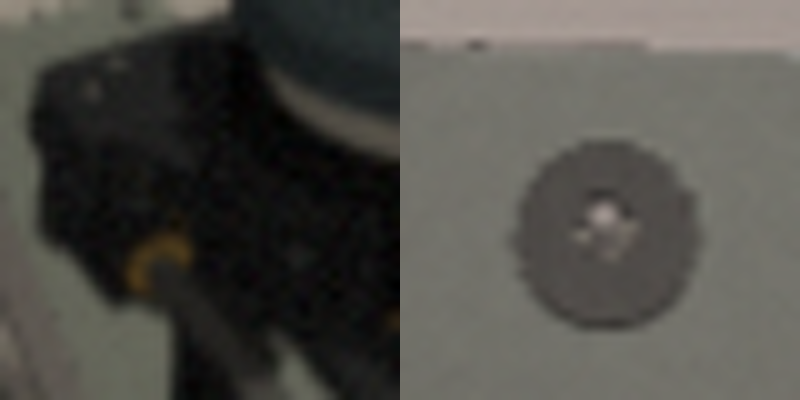

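The right crop shows the spacer lying flat and concentric around the post. Next, the brass ring.

move_arm(increments=[1,-0.2,-0.5,5,-0.005,1,-0.2,-0.5,10,-0.005,1,-0.2,-0.5,15,-0.005,1,-0.2,-0.5,19,-0.005,1,-0.2,-0.5,20,-0.005,1,-0.2,-0.5,20,-0.005,1,-0.2,-0.5,20,-0.005])

```text
clock: 10.35
ee_pos: [0.4968, -0.3411, 0.084]
tcp_rot: [1.0, 0.002, 0.001, 0.001]
ft_force: [-0.2, -0.5, 1.2]
finger_gap: 0.0883
gripper_force: 0.0
```

Run:
```python
from h import *
P=[]
for _ in range(4):
    optics.read_camera("side"); s=bot.state();P.append(s["ee_pos"])
print(np.round(P,4),np.mean(P,0),Ro.from_quat(s["tcp_rot"]).as_matrix()[:,0],s["clock"])
T=cv2.imread("pics/t5.png");S=cv2.imread("pics/s2.png")
br=lambda h:(h[...,0]>8)&(h[...,0]<28)&(h[...,1]>105)&(h[...,2]>60)
T0=cv2.imread("pics/top0.png")
for z in(.007,.014):print(onz("top",(367.0,223.5),z))
b=blob("top",T0,(367,223.5),14,br);print(cv2.minEnclosingCircle(b))
```

```text
[[ 0.4969 -0.3416  0.0846]
 [ 0.4968 -0.3418  0.0847]
 [ 0.4966 -0.3418  0.0845]
 [ 0.4963 -0.3417  0.0842]] [ 0.49667854 -0.34173596  0.08449743] [0.99999135 0.0029602  0.0029223 ] 10.55
[ 0.49400737 -0.34252585  0.007     ]
[ 0.49362209 -0.34079223  0.014     ]
((367.0, 223.5), 6.800835609436035)
```

move_arm(increments=[1,-0.3,0,3,0.003,1,-0.3,0,5.5,0.003,1,-0.3,0,6.1,0.003,1,-0.3,0,6.1,0.003,0.3,-0.3,0,6.1,0.003,0.3,-0.3,0,6.1,0.003,0.3,-0.3,0,6.1,0.003,0.3,-0.3,0,6.1,0.003,0.3,-0.3,0,6.1,0.003,0.3,-0.3,0,6.1,0.003,0.3,-0.3,0,6.1,0.003], force=25)

```text
clock: 11.65
ee_pos: [0.4921, -0.3408, 0.0209]
tcp_rot: [1.0, -0.0, 0.0, 0.0]
ft_force: [-0.3, -0.2, 1.7]
finger_gap: 0.0434
gripper_force: 25.0
```

move_arm(increments=[0.3,0,0,-5,0,0.3,0,0,-10,0,0.3,0,0,-15,0,0.3,0,0,-20,0,0.3,0,0,-25,0,0.3,20.5,-34.5,-26,0,0.3,20.5,-34.5,-26,0,0.3,20.5,-34.5,-26,0,0.3,20.5,-34.5,-26,0,0.3,20.5,-34.5,-26,0,0.3,20.5,-34.5,-26,0,0.3,20.5,-34.5,-26,0,0.3,20.5,-34.5,-26,0,0.3,20.5,-34.5,-26,0,0.3,20.5,-34.5,-19,0,0.3,20.5,-34.5,-13,0,0.3,20.5,-34.5,-9,0,0.3,20.5,-34.5,-9,0,0.3,20.5,-34.5,-9,0,0.3,20.5,-34.5,-9,0])

```text
clock: 13.65
ee_pos: [0.6973, 0.0039, 0.111]
tcp_rot: [1.0, -0.0, -0.0, 0.0]
ft_force: [-0.4, 0.4, -0.0]
finger_gap: 0.0433
gripper_force: 25.0
```

Run:
```python
from h import *
P=[]
for _ in range(4):
    T=optics.read_camera("top"); s=bot.state();P.append(s["ee_pos"])
print(np.mean(P,0),np.ptp(P,0),Ro.from_quat(s["tcp_rot"]).as_matrix()[:,0],s["clock"],s["finger_gap"])
h=cv2.cvtColor(T,cv2.COLOR_BGR2HSV).astype(int)
m=(h[...,0]>8)&(h[...,0]<28)&(h[...,1]>105)&(h[...,2]>30)
ys,xs=np.nonzero(m[145:175,245:280]); ys+=145; xs+=245
zb=np.mean(P,0)[2]-.021
for y in sorted(set(ys)): print(y,xs[ys==y].min(),xs[ys==y].max(),(ys==y).sum())
print("front edge expected",proj("top",(.698-.022,.004,zb)),onz("top",(260,ys.max()+.5),zb),onz("top",(260,ys.max()+.5),zb+.014))
```

```text
[0.69866608 0.0038591  0.11335515] [0.00050924 0.00011877 0.00096265] [ 9.99990787e-01 -2.57169716e-04  4.28489797e-03] 13.85 0.04322087541970034
157 256 265 10
158 257 264 8
159 259 262 4
front edge expected [260.02555948 160.44286507] [0.67893206 0.00413224 0.09235515] [0.6761588  0.0041615  0.10635515]
```

Run:
```python
from h import *
T=optics.read_camera("top");print(T[154:166,260].tolist());print(T[154:166,258].tolist())
b=cv2.cvtColor(cv2.imread("pics/t5.png"),cv2.COLOR_BGR2GRAY)
c=blob("t",cv2.imread("pics/t5.png"),(260,157),14,lambda h:h[...,2]<97);e=cv2.minEnclosingCircle(cv2.convexHull(c));print(e,onz("top",e[0],.0155),cv2.fitEllipse(c))
```

```text
[[32, 32, 32], [67, 69, 71], [72, 74, 77], [52, 80, 106], [49, 81, 110], [38, 58, 75], [58, 61, 68], [45, 45, 46], [39, 41, 42], [40, 42, 45], [43, 43, 45], [43, 43, 45]]
[[31, 30, 31], [103, 106, 108], [73, 76, 80], [50, 77, 102], [42, 72, 98], [41, 54, 65], [41, 44, 46], [44, 44, 46], [40, 42, 44], [40, 43, 42], [40, 43, 44], [42, 43, 45]]
((260.29412841796875, 158.19117736816406), 9.55672550201416) [0.69848503 0.00309757 0.0155    ] ((260.2698669433594, 158.18450927734375), (17.821184158325195, 18.3955020904541), 177.4406280517578)
```

move_arm(increments=[0.3,-0.15,0,1.5,0,0.3,-0.15,0,2.5,0,0.3,-0.15,0,3,0,0.3,-0.15,0,3.5,0,0.3,-0.15,0,4,0,0.3,-0.15,0,4.5,0,0.3,-0.15,0,5,0,0.3,-0.15,0,5,0])

```text
clock: 14.7
ee_pos: [0.6951, 0.0043, 0.0598]
tcp_rot: [1.0, -0.0, -0.001, -0.0]
ft_force: [-0.2, -0.3, -0.9]
finger_gap: 0.0432
gripper_force: 25.0
```

move_arm(increments=[0.3,0,0,0.8,0,0.3,0,0,1.3,0,0.3,0,0,1.6,0,0.3,0,0,1.65,0,0.3,0,0,1.65,0])

```text
clock: 15.2
ee_pos: [0.6956, 0.0043, 0.0441]
tcp_rot: [1.0, -0.0, -0.0, -0.0]
ft_force: [-0.1, 0.5, -0.1]
finger_gap: 0.0433
gripper_force: 25.0
```

move_arm(increments=[0.3,0,0,0.1,0,0.3,0,0,0.1,0,1,0,0,0.1,0,1,0,0,0.1,0,1,0,0,0.1,0,1,0,0,-2,0,1,0,0,-6,0,1,0,0,-11,0,1,0,0,-16,0,1,0,0,-21,0,1,0,0,-26,0,0,-25,-12.5,-26,0,0,-25,-12.5,-26,0,0,-25,-12.5,-26,0,0,-25,-12.5,-26,0,0,-25,-12.5,-26,0,0,-25,-12.5,-26,0,0,-25,-12.5,-26,0,0,-25,-12.5,-26,0,0,-25,-12.5,-26,0])

```text
clock: 17.2
ee_pos: [0.4466, 0.1289, 0.3045]
tcp_rot: [1.0, -0.0, 0.0, 0.0]
ft_force: [-0.2, -0.7, -0.5]
finger_gap: 0.018
gripper_force: 0.0
```

Run:
```python
from h import *
T=optics.read_camera("top");S=optics.read_camera("side");cv2.imwrite("pics/s6.png",S);cv2.imwrite("pics/t6.png",T)
s=bot.state();print(s["ee_pos"],Ro.from_quat(s["tcp_rot"]).as_matrix()[:,0],s["clock"],s["finger_gap"])
for X in [(.521,.129,.207),(.577,.129,.1045)]: print(proj("top",X),proj("side",X))
def z(im,c,w=40,s=400): x,y=int(c[0]),int(c[1]); return cv2.resize(im[y-w:y+w,x-w:x+w],(s,s),interpolation=cv2.INTER_CUBIC)
cv2.imwrite("pics/crop6.png",np.hstack([z(S,(260,190)),z(T,(240,175))]))
```

```text
[0.44656421 0.12874097 0.30414141] [ 9.99999153e-01 -1.29352460e-03 -1.41329951e-04] 17.3 0.010493598604527315
[214.01981885 206.79713739] [231.95306068 165.49450778]
[217.92772467 191.26064524] [247.65186793 186.98789723]
```

View pics/crop6.png

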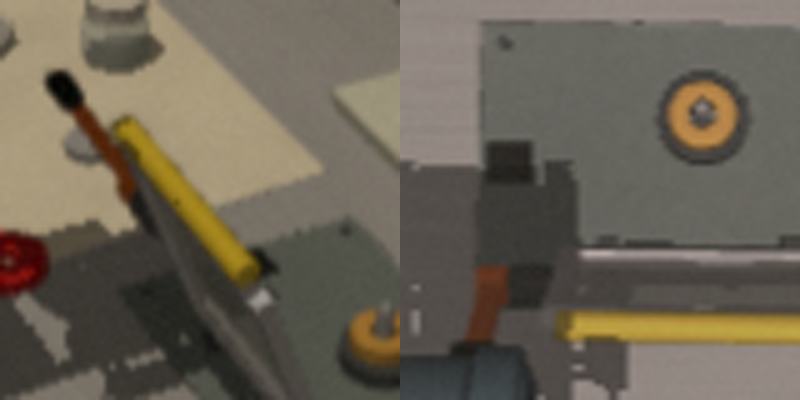

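Both rings are home: brass sits on dark, concentric around the post at (702,113) in the crop. The leg roller is at crop (65,88), where predicted. Next I push the leg over from the front.

move_arm(increments=[0,0,0,4,0,0,0,0,8,0,0,0,0,9.5,0,0,3,0,9.5,0,0,5,0,9.5,0,0,6,0,9.5,0,0,7,0,9.5,0,0,8,0,9.5,0,0,9,0,9.5,0,0,10,0,9.5,0,0,11,0,9.5,0,0,12,0,9.5,0,0,13,0,9.5,0,0,14,0,9.5,0,0,15,0,9.5,0,0,16,0,9.5,0,0,16,0,9.5,0])

```text
clock: 19.0
ee_pos: [0.6069, 0.1291, 0.2092]
tcp_rot: [1.0, -0.0, 0.0, 0.0]
ft_force: [0.7, 0.4, 0.2]
finger_gap: 0.0003
gripper_force: 0.0
```

move_arm(increments=[0,-4,0,-4,0,0,-8,0,-5,0,0,-13.5,0,-5,0,0,-13.5,0,-5,0,0,-13.5,6,0,0,0,-13.5,12.5,0,0,0,-13.5,12.5,1.8,0,0,-13.5,12.5,1.8,0,0,-13.5,12.5,1.8,0,0,-13.5,12.5,1.8,0,0,-13.5,12.5,1.8,0,0,-13.5,12.5,1.8,0,0,-13.5,12.5,1.8,0,0,-13.5,12.5,1.8,0,0,-13.5,12.5,1.8,0,0,-13.5,12.5,1.8,0])

```text
clock: 20.6
ee_pos: [0.4706, 0.0044, 0.1913]
tcp_rot: [1.0, -0.0, 0.0, -0.0]
ft_force: [-0.1, -0.5, -1.3]
finger_gap: 0.0005
gripper_force: 0.0
```

Run:
```python
from h import *
T=optics.read_camera("top");S=optics.read_camera("side");cv2.imwrite("pics/s7.png",S);cv2.imwrite("pics/t7.png",T)
s=bot.state();print(s["ee_pos"],Ro.from_quat(s["tcp_rot"]).as_matrix()[:,0],s["clock"],s["finger_gap"],s["ft_force"])
for X in [(.672,.129,.036),(.577,.129,.1045)]: print(proj("top",X),proj("side",X))
def z(im,c,w=40,s=400): x,y=int(c[0]),int(c[1]); return cv2.resize(im[y-w:y+w,x-w:x+w],(s,s),interpolation=cv2.INTER_CUBIC)
cv2.imwrite("pics/crop7.png",np.hstack([z(S,(260,190)),z(T,(240,175))]))
```

```text
[0.47063244 0.00432045 0.19121002] [ 9.99999962e-01 -2.74024097e-04 -8.57931741e-06] 20.7 0.0008138935490566318 [0.22616529 0.28227382 0.11620062]
[220.7216896  164.35539934] [271.86824224 195.57895015]
[217.92772467 191.26064524] [247.65186793 186.98789723]
```

View pics/crop7.png

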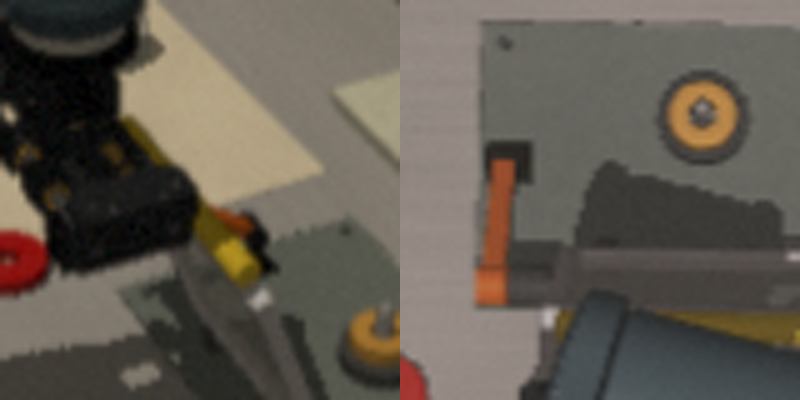

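The leg now points down behind the shield, with its tip at top crop (508,150) as predicted. I'll push the rail gently.

move_arm(increments=[0,3,0,0,0,0,4.5,0,0,0,0,5,0,0,0,0,5.5,0,0,0,0,6,0,0,0,0,6.5,0,0,0,0,7,0,0,0,0,7.5,0,0,0,0,8,0,0,0,0,8.5,0,0,0,0,9,0,0,0,0,9.5,0,0,0,0,10,0,0,0,0,10,0,0,0])

```text
clock: 22.1
ee_pos: [0.5712, 0.0043, 0.1911]
tcp_rot: [1.0, -0.0, 0.0, -0.0]
ft_force: [-2.4, 0.3, 1.3]
finger_gap: 0.0002
gripper_force: 1.2
```

move_arm(increments=[0,0.4,0,0,0,0,0.8,0,0,0,0,1.2,0,0,0,0,1.4,0,0,0,0,1.6,0,0,0,0,1.6,0,0,0,0,1.6,0,0,0])

```text
clock: 22.8
ee_pos: [0.5866, 0.0043, 0.1912]
tcp_rot: [1.0, -0.0, -0.0, -0.0]
ft_force: [-2.3, -0.1, 1.5]
finger_gap: 0.0007
gripper_force: 1.1
```

move_arm(increments=[0,0.1,0,0,0,0,0.2,0,0,0,0,0.3,0,0,0,0,0.4,0,0,0,0,0.4,0,0,0,0,0.4,0,0,0])

```text
clock: 23.4
ee_pos: [0.5896, 0.0043, 0.1913]
tcp_rot: [1.0, 0.0, -0.001, 0.0]
ft_force: [-8.5, -0.7, 5.4]
finger_gap: 0.0004
gripper_force: 4.2
```

move_arm(increments=[0,0.1,0,0,0,0,0.2,0,0,0,0,0.2,0,0,0,0,0.2,0,0,0,0,0.2,0,0,0])

```text
clock: 23.9
ee_pos: [0.5904, 0.0043, 0.1913]
tcp_rot: [1.0, 0.0, -0.003, 0.0]
ft_force: [-14.3, -0.5, 10.3]
finger_gap: 0.0006
gripper_force: 7.4
```

Run:
```python
from h import *
T=optics.read_camera("top");S=optics.read_camera("side")
s=bot.state();print(s["ee_pos"],s["clock"],s["ft_force"])
for X in [(.608,.084,.208),(.608,-.076,.208),(.673,.129,.013),(.608,.129,.11)]: print(proj("top",X),proj("side",X))
b=blob("s",S,(275,190),40,lambda h:(h[...,0]>18)&(h[...,0]<32)&(h[...,1]>150));print(b[:,0].min(0),b[:,0].max(0))
def z(im,c,w=40,s=400): x,y=int(c[0]),int(c[1]); return cv2.resize(im[y-w:y+w,x-w:x+w],(s,s),interpolation=cv2.INTER_CUBIC)
cv2.imwrite("pics/crop8.png",np.hstack([z(S,(270,190)),z(T,(240,175))]))
```

```text
[0.59033554 0.0043168  0.19125688] 24.0 [-14.6718397   -0.42826244   8.87214903]
[231.08799636 175.94146656] [263.39088436 165.96314726]
[288.56558591 177.01750118] [289.43724911 194.86661221]
[221.31927563 165.356082  ] [271.80382534 200.61685647]
[218.0678533  180.80309173] [256.04437922 183.26889913]
[283 189] [291 197]
```

View pics/crop8.png

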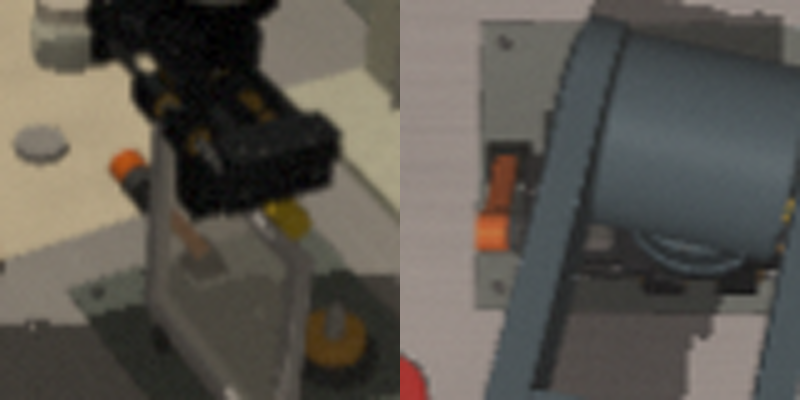

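The shield is upright: the rail end at side (289,195) is within 2 px of the prediction. The leg is down at the back, and the push is steady at about 14 N.

```bash
python3 -c "
from plant import bot
print(bot.sign_off())"
```

```text
the job is handed in; nothing more can be done
None
```

The job is handed in at about 24 s: the spacer and then the brass ring are home on the post, the prop leg is down at the back, and the fingers are holding the shield upright against its stop with about 14 N.

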